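# Eject the backup cartridge and catch it with a fingertip

## Robot

A 6-joint arm with a two-finger parallel gripper is mounted at the origin on a cart in front of the work surface, level with it; the furniture and walls round the work are solid. World frame = base frame: x ahead of the robot, y to its left, z up, the work surface at z = 0. Lengths are in m, angles in rad, forces in N, time in s.
With the tool pointing down it reaches from about 0.3 to 0.775 m from the base axis. Payload 14.6 kg.
Tool frame: the origin (TCP) lies at the very end of the fingers, on their centre line; the grasp point (between the pads) lies 19 mm behind it; z points along the fingers, y is the line along which they close (so a half turn about z gives the same grasp; the last joint's range is limited). The gripper opens to 94 mm and grips with 3 to 60 N. Pads are 16 mm wide; open, the fingers measure 119 mm over their backs; the gripper's body (75 mm by 177 mm) begins 78 mm behind the grasp point.
Start: joints at [-1.33, 0.3, 1.521, -0, 1.321, -0.067], TCP at [0.167, -0.524, 0.205] pointing down, gripper open.
Joint ranges: [-3.03, 3.03], [-0.79, 2.21], [0.23, 2.52], [-1.04, 4.18], [0, 3.07], [-2.55, 2.55]. Speed limits (rad/s): [2.22, 2.22, 2.57, 3.14, 3.14, 3.14].

## Interface

Orientations are given as [roll, pitch, yaw] about the fixed x, y, z axes, in that order (R = Rz(yaw) Ry(pitch) Rx(roll)).
In Python, from station import ctrl, cams gives the robot as it stands. The module is installed in compiled form; this text tells all that it offers.
- The arm moves only by the tool arm_command, never from a script. Its argument "plan" is a list that holds one entry, the list of rows, each a list of 7 numbers: the shift along the tool's x, y, z in mm, then the turn, a rotation vector about the tool's x, y, z in rad, then the closure, from -1 (fully open) to 1 (shut). A call has 1 to 12 rows; each row is the pose to reach, as a shift and turn from the pose commanded when the call began, along the tool's axes at that moment; what a row does not reach only later rows make up. A row lasts 1/10 s, in which the tool goes at most 50 mm and 8.59 degrees, less where a joint would pass 70% of its speed; a pose out of reach is approached as far as the arm can. A call with a gripper value outside its range is refused whole. The fingers move at their own pace and stop on an object; "squeeze" is the grip in N (left out, the last holds). Time passes only in rows, so rows that repeat a pose let the fingers close. It gives the time, the measured TCP pose, the force, the opening and the grip force at its end, in the units of the state.
- ctrl.get_obs(): the state, without advancing time (a new reading comes with each control period).
- cams.camera(name): name is "scene" or "top"; returns (picture, depth): 384x512x3 uint8, blue, green, red; 384x512 float32, m along the optical axis (not along the pixel's ray), 0 where there is no reading.
- cams.camera_info(name): a dict with "fx", "fy", "cx", "cy" (pixels), "world_to_cam" (4x4, takes a point from world to camera coordinates). Camera axes: x right, y down, z forward; pixel columns grow to the right and rows downward; lengths in m; the calibration is good to about 2 mm. A picture is of the moment at which its call begins. camera_info takes no time and is no camera call.
- ctrl.hand_in(): hands the job in; it is judged then, once.
The state is a dict: "time_s": time; "qpos": joint angles; "joint_vel": joint speeds; "tau": joint torques, N m; "ee_pos": TCP position; "eef_rot": TCP orientation; "force": force on the tool from outside, world axes, zero at the start; "moment": the same for the moment, N m; "grip_width": finger opening in m; "grip_force": force on a finger pad.
Only numpy, scipy, OpenCV 4.12 (cv2) and the standard library are available. Lean on these libraries where they do the work, as an engineer would, in place of code of your own. Each camera call takes 0.05 s, during which the arm holds its last target. There are 200 camera calls.

## Task

Eject the backup cartridge from the drive dock without letting it shoot out: press the dock's eject key with one fingertip while the other finger waits close in front of the cartridge, so that the cartridge is caught and held still before it has come out 2 cm. Then let it follow the finger out slowly until the ejector has finished pushing (about 3.5 cm out), and leave it at rest there, still seated in the slot, with the key released and the hand clear. Only touch and press: do not lift or carry anything, and leave the other things on the desk alone.

Things in the scene. Friction and masses are not known exactly. Their poses are not given: they have to be found in the camera images.
- dock: Black drive dock, 150 x 136 x 41 mm, fixed to the desk, a cartridge in its slot. Origin on the desk under the middle of the slot's mouth, in the plane of the front; x points into the dock (the cartridge leaves along -x), y to its left, z up. Dock: x 0 to 150, y -92 to 44 mm. Its front right corner (x 0 to 46, y -92 to -44) is a low deck, 17.5 mm high, with the key. Thin cable at the back.
- key_top (a point): Centre of the top of the grey eject key, a cap 26 mm (x) by 30 mm (y), at dock x = 16, y = -68, z = 26 mm when up. It goes straight down 6 mm.
- eject_key (a joint): Travel of the eject key in m, 0 up, 0.006 fully down; spring from 2 N at rest to 4.4 N fully down, plus 1 to 2 N latch friction. The latch lets go at about 4 mm and the cartridge jumps at once. The key springs up by itself; the latch does not hold the cartridge again once it is 8 mm out.
- cartridge: Grey drive cartridge in the slot, 105 mm deep, 70 mm wide, 24 mm thick, about 0.16 kg, loose in the slot (about 2 mm of play). Origin under the middle of its front edge; axes as the dock's when home. Its front face is upright, with finger ridges, from z = 8 to 32 mm above the desk, flush with the dock's front when home.
- cart_front (a point): Middle of the cartridge's front face, 22.5 mm above the desk; dock x = 0 when home, -0.035 when 35 mm out. A spring pushes it out with 4 N at home, falling to 2 N at 35 mm, where the ejector stops; a slow cartridge then stays by friction (coefficient about 0.25). Uncaught it shoots out of the slot.
- spare_cartridge: Bystander: a second, like cartridge lying on the desk left of the dock's front; same size and origin as the other, not part of the job.
- pen_2: Bystander: blue pen 145 mm long, lying beside the dock's left wall. Origin under its centre.
- binder_clip: Bystander: black binder clip, 42 x 41 x 26 mm, right of the dock. Origin under its centre.
- eraser: Bystander: blue and white block eraser, 23 x 55 x 14 mm, right of the dock. Origin under its centre.
- sticky_pad_2: Bystander: pink block of sticky notes, 77 x 77 x 26 mm, left of the work near the desk's front edge. Origin under its centre.

How it is judged:
By the outcome, as a careful person would: the job done as asked, in the order asked, and still so for the second after the job is handed in, with the robot touching nothing.
It also fails if it takes over 40 s, if anything falls off the work surface, if the arm or the gripper's body presses on something with over 40 N, if the wrist force passes 120 N, or if a joint passes its speed limit or range.

## Working session

There is one attempt and no reset: what is moved stays moved. The work goes in short steps, Python scripts to look and compute and a tool call to move; the robot and the scene stay as the last step left them, time stands still between calls to the robot, and variables do not carry over. Pictures are saved under pics/ and viewed, at most 10 in all, crops included, and the job is handed in when it is done.

Besides the shell and the picture viewer there is one more tool, called after "Emit:" as a command line: name --argument value ..., lists and objects as JSON in quotes. arm_command: Moves the arm, as the interface text tells. Its arguments: {"type":"object","properties":{"plan":{"type":"array"},"squeeze":{"type":"number"}},"required":["plan"]}

```bash
mkdir -p pics
python3 - <<'E'
from station import ctrl,cams
import cv2,numpy as np
print(ctrl.get_obs())
for n in("scene","top"):
    p,d=cams.camera(n); cv2.imwrite(f"pics/{n}0.png",p); np.savez(f"{n}0.npz",p=p,d=d)
    i=cams.camera_info(n); print(n,i)
E
```

```text
{'time_s': 0.0, 'qpos': array([-1.32958588e+00,  3.00463233e-01,  1.52158298e+00,  7.92544293e-06,
        1.32067647e+00, -6.65975340e-02]), 'joint_vel': array([-1.29832731e-03, -1.57956552e-05,  1.20651506e-04,  4.41135152e-04,
        8.97625836e-04,  1.66190027e-03]), 'tau': array([ 3.29821614e-04, -5.31805229e+01, -3.52730477e+01,  7.07738986e-02,
        2.43594573e-02, -9.89643763e-05]), 'ee_pos': array([ 0.16657257, -0.52389938,  0.20488984]), 'eef_rot': array([-3.14046564e+00, -8.28610881e-05,  3.07805965e-01]), 'force': array([ 0.85639763, -0.92730342,  0.65833075]), 'moment': array([ 0.00801733,  0.01369526, -0.00578942]), 'grip_force': 0.0, 'grip_width': 0.09419375137594892}
scene {'fx': 494.2885647082952, 'fy': 494.2885647082952, 'cx': 244.14226704533382, 'cy': 189.20082198110322, 'world_to_cam': array([[-0.90613363, -0.42258359, -0.01857276,  0.48264146],
       [-0.18042494,  0.42584746, -0.88662325,  0.12752596],
       [ 0.3825816 , -0.80004815, -0.46211932,  1.15543347],
       [ 0.        ,  0.        ,  0.        ,  1.        ]])}
top {'fx': 352.18125860576095, 'fy': 352.18125860576095, 'cx': 255.473610914112, 'cy': 195.19156915935028, 'world_to_cam': array([[ 0.008191  , -0.99990546, -0.01104401,  0.00263182],
       [-0.98861871, -0.00643841, -0.15030501,  0.53484073],
       [ 0.15021969,  0.01214946, -0.98857799,  0.80863531],
       [ 0.        ,  0.        ,  0.        ,  1.        ]])}
```

View pics/scene0.png

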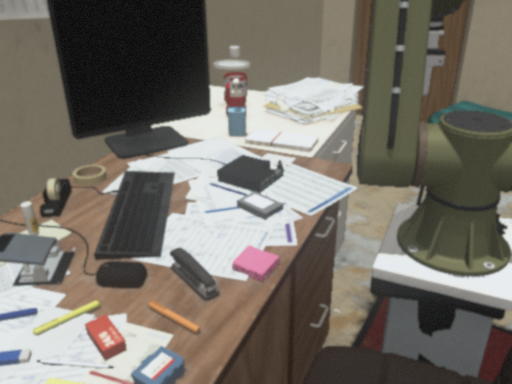

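View pics/top0.png

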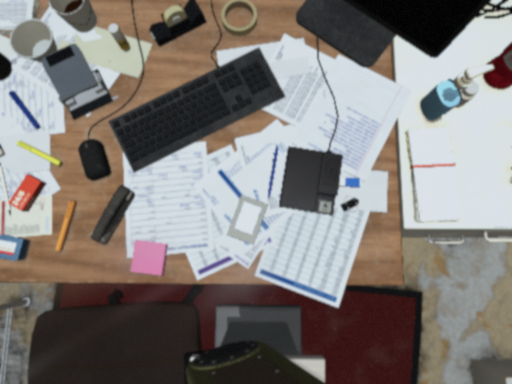

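The dock is in the top view at about (311,181), with its key at (326,205), front toward the robot. The spare cartridge is at (247,218), the clip at (350,204) and the eraser at (350,182).

```bash
cat > h.py <<'E'
import numpy as np,cv2
from station import ctrl,cams
def ray(n,u,v,z):
    i=cams.camera_info(n);T=i["world_to_cam"];R=T[:3,:3];c=-R.T@T[:3,3]
    d=R.T@np.array([(u-i["cx"])/i["fx"],(v-i["cy"])/i["fy"],1]);return c+d*(z-c[2])/d[2]
def proj(n,p):
    i=cams.camera_info(n);T=i["world_to_cam"];q=T[:3,:3]@p+T[:3,3];return i["fx"]*q[0]/q[2]+i["cx"],i["fy"]*q[1]/q[2]+i["cy"]
def cloud(n,d):
    i=cams.camera_info(n);T=i["world_to_cam"];v,u=np.mgrid[:384,:512]
    P=np.stack([(u-i["cx"])/i["fx"]*d,(v-i["cy"])/i["fy"]*d,d],-1);return (P-T[:3,3])@T[:3,:3]
E
python3 - <<'E'
from h import *
t=np.load("top0.npz");s=np.load("scene0.npz")
c=t["p"][135:230,265:370];a=cv2.resize(c,None,fx=6,fy=6,interpolation=cv2.INTER_CUBIC)
cv2.imwrite("pics/topc.png",np.clip(a*1.6,0,255).astype(np.uint8))
c=s["p"][140:225,200:300];cv2.imwrite("pics/scc.png",np.clip(1.6*cv2.resize(c,None,fx=7,fy=7,interpolation=cv2.INTER_CUBIC),0,255).astype(np.uint8))
P=cloud("top",t["d"])
for v in range(140,225,6): print(v,[int(1000*P[v,u,2]) for u in range(270,366,5)])
m=((P[...,2]>.034)&(P[...,2]<.05)).astype(np.uint8);m[:, :265]=0;m[:,360:]=0;m[:140]=0;m[225:]=0
for c in cv2.findContours(m,0,2)[0]:
    if cv2.contourArea(c)>100:
        print(cv2.contourArea(c),cv2.approxPolyDP(c,3,True)[:,0].tolist(), "z",np.median(P[m>0][:,2]))
E
```

```text
140 [0, 0, 0, 0, 8, 5, 5, 1, 0, -1, 0, 2, 2, 2, -1, 0, 1, -1, 1, 0]
146 [2, 0, 3, -2, 0, -2, 3, 4, -1, -1, 0, 3, 8, 0, 0, 0, 0, 0, 0, 3]
152 [0, 5, 3, 3, 40, 39, 38, 38, 38, 42, 37, 39, 19, 0, 0, 1, 0, 1, 1, 0]
158 [0, 6, 0, 1, 40, 39, 39, 37, 38, 38, 39, 39, 42, 41, 36, -1, 1, 0, 1, 0]
164 [0, 6, 0, 26, 39, 42, 38, 39, 41, 38, 41, 39, 38, 39, 34, 0, 0, 0, 0, 1]
170 [0, 3, -1, 38, 38, 40, 38, 37, 40, 40, 38, 37, 38, 38, 35, 1, 0, 3, 1, 4]
176 [3, 4, 0, 38, 39, 38, 35, 39, 36, 42, 39, 40, 38, 37, -2, 0, 0, 0, 3, 2]
182 [4, 2, -1, 36, 36, 39, 40, 39, 40, 37, 40, 38, 39, 41, 11, 14, 12, 12, 12, 0]
188 [3, 4, 0, 36, 39, 38, 38, 38, 38, 39, 40, 39, 40, 38, 0, -1, -1, 0, 1, 1]
194 [3, 1, 10, 37, 39, 39, 36, 40, 38, 40, 20, 30, 38, 40, 0, 1, 4, -2, 0, 0]
200 [2, -1, 37, 38, 40, 38, 38, 37, 40, 39, 16, 18, 14, 0, 0, 0, 3, 24, 0, 0]
206 [0, 1, 25, 35, 37, 39, 41, 41, 38, 36, 26, 20, 24, 0, 1, 25, 18, 2, 1, -1]
212 [4, 1, -1, 0, 0, -1, 1, 0, 2, 16, 12, 22, 22, 2, 0, 0, 1, 0, 1, 0]
218 [1, 1, -1, 2, 0, 0, 0, 2, 1, -1, 1, 1, 0, -1, 1, -1, 1, 1, 0, 0]
224 [1, 0, -1, 1, -1, 0, 0, 1, 1, 0, 0, 0, 0, 2, 0, 1, 2, 0, 3, -2]
2902.5 [[289, 146], [279, 204], [314, 210], [318, 192], [337, 195], [342, 155]] z 0.0393431279944206
```

View pics/topc.png

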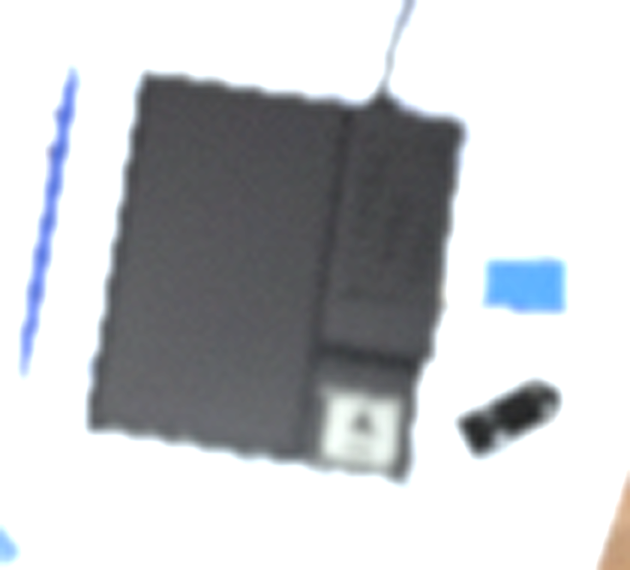

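View pics/scc.png

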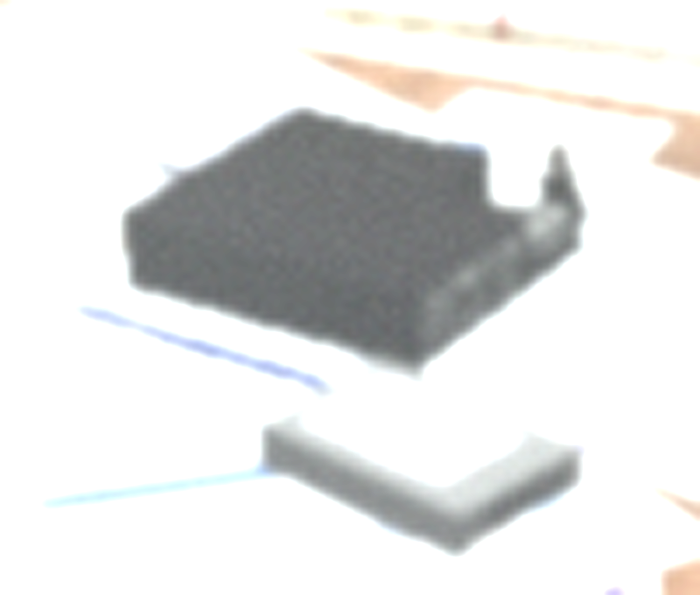

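The top crop shows the dock's corners: front left (280,206.5), back left (289,147), back right (342,155). The key centre is at about (325,206). The clip and eraser sit right of the dock. The scene crop shows the front face, with the key at the far right end.

Run:
```python
from h import *
t=np.load("top0.npz");s=np.load("scene0.npz");P=cloud("top",t["d"])
def sub(p): return np.array(p)/6-0.42+[265,135]
# line fits on dark/bright boundary in upscaled crop
g=cv2.cvtColor(t["p"],6)
dark=cv2.resize(g[135:230,265:370],None,fx=6,fy=6,interpolation=cv2.INTER_CUBIC)<100
L=[];
def fit(pts):
    pts=np.array(pts,np.float32);vx,vy,x,y=cv2.fitLine(pts,cv2.DIST_HUBER,0,.01,.01).ravel();return np.array([x,y]),np.array([vx,vy])
lines=dict(left=fit([(np.argmax(dark[y,60:300])+60,y) for y in range(110,400)]),
 back=fit([(x,np.argmax(dark[50:,x])+50) for x in range(170,340)]),
 right=fit([(475-np.argmax(dark[y,:476][::-1]),y) for y in range(150,270)]),
 front=fit([(x,500-np.argmax(dark[:501,x][::-1])) for x in range(120,300)]))
def X(a,b):
    p,d=lines[a];q,e=lines[b];k=np.linalg.solve(np.stack([d,-e],1),q-p);return p+k[0]*d
C={}
for a,b,l in(("front","left",[0,44]),("back","left",[150,44]),("back","right",[150,-92])):
    uv=sub(X(a,b));w=ray("top",*uv,.041);C[(a,b)]=w;print(a,b,uv,w)
A=np.array([[0,44],[150,44],[150,-92]])/1e3;B=np.array([c[:2] for c in C.values()])
print("sizes",np.linalg.norm(B[0]-B[1]),np.linalg.norm(B[1]-B[2]))
A0=A-A.mean(0);B0=B-B.mean(0);yaw=np.arctan2((A0[:,0]*B0[:,1]-A0[:,1]*B0[:,0]).sum(),(A0*B0).sum())
R=np.array([[np.cos(yaw),-np.sin(yaw)],[np.sin(yaw),np.cos(yaw)]]);o=B.mean(0)-R@A.mean(0)
print("yaw",yaw,"origin",o,"res",B-(A@R.T+o))
k=o+R@[.016,-.068];print("key pred",k)
br=(g>150).astype(np.uint8)
m=np.zeros_like(br);m[198:213,316:333]=br[198:213,316:333]
n,l,st,ce=cv2.connectedComponentsWithStats(m);i=1+np.argmax(st[1:,4]);print("key px",ce[i],st[i],ray("top",*ce[i],.026),"proj key",proj("top",np.r_[k,.026]))
for q in ([0,44,41],[150,44,41],[0,-44,41],[0,-92,17.5],[150,-92,41],[16,-68,26],[0,0,0]):
    w=np.r_[o+R@(np.array(q[:2])/1e3),q[2]/1e3];print(q,w,"scene",proj("scene",w),"top",proj("top",w))
p=s["p"].copy()
# scene triangulation of front-left top corner from view
Q=cloud("scene",s["d"]);L2=(Q[...,:2]-o)@R*1000
T2=(P[...,:2]-o)@R*1000
for nm,LL,z in(("scene",L2,Q[...,2]*1000),("top",T2,P[...,2]*1000)):
    mm=(z>33)&(z<50)&(abs(LL[...,0]-75)<120)&(abs(LL[...,1]+24)<110)
    print(nm,np.percentile(LL[mm],[1,5,95,99],axis=0).round(1).tolist(),np.median(z[mm]))
    for n2,x0,x1,y0,y1,z0,z1 in(("clip/eraser",-40,130,-180,-97,5,60),("spare",-120,40,30,200,8,60),("key",2,30,-83,-53,15,35)):
        mm=(z>z0)&(z<z1)&(LL[...,0]>x0)&(LL[...,0]<x1)&(LL[...,1]>y0)&(LL[...,1]<y1)
        if mm.sum()>3: print(" ",n2,mm.sum(),LL[mm].min(0).round(),LL[mm].max(0).round(),np.median(z[mm]))
```

```text
front left [279.26153755 205.11667633] [ 0.51102796 -0.05066475  0.041     ]
back left [287.93896103 146.46414757] [ 0.65640979 -0.07226665  0.041     ]
back right [341.68428802 154.96641922] [ 0.63557495 -0.2034254   0.041     ]
sizes 0.14697795306315464 0.13280327367040445
yaw -0.15116626359805108 origin [ 0.50234541 -0.09240835] res [[ 0.00205654 -0.00175462]
 [-0.00085105 -0.00076785]
 [-0.00120549  0.00252247]]
key pred [ 0.50792274 -0.16204235]
key px [321.16666667 205.94444444] [320 202   3   8  18] [ 0.51154928 -0.15350774  0.026     ] proj key (np.float64(324.7100136836781), np.float64(207.44805035954397))
[0, 44, 41] [ 0.50897142 -0.04891012  0.041     ] scene (np.float64(259.0583110635928), np.float64(181.45108091362016)) top (np.float64(278.5304921748496), np.float64(205.96375541199276))
[150, 44, 41] [ 0.65726084 -0.0714988   0.041     ] scene (np.float64(215.59203003774195), np.float64(169.41093779873486)) top (np.float64(287.624406867151), np.float64(146.12768046626746))
[0, -44, 41] [ 0.4957194  -0.13590658  0.041     ] scene (np.float64(275.1883851017616), np.float64
[... 656 characters left out ...]
4397))
[0, 0, 0] [ 0.50234541 -0.09240835  0.        ] scene (np.float64(267.26488091718534), np.float64(188.34491842987788)) top (np.float64(295.0188096536377), np.float64(210.67028773273657))
scene [[-1.6, -89.1], [1.9, -80.5], [139.5, 42.7], [146.1, 44.7]] 39.81664486813571
  clip/eraser 71 [  13. -169.] [ 107. -111.] 16.76238401588385
  spare 917 [-104.   31.] [ 40. 161.] 22.87733923201665
  key 24 [  2. -82.] [ 23. -57.] 24.68492095289972
top [[3.4, -90.2], [11.2, -83.3], [144.2, 37.6], [150.1, 42.4]] 39.34034969908569
  clip/eraser 343 [  16. -173.] [109. -98.] 12.550338323279908
  spare 1340 [-99.  30.] [ 40. 157.] 22.72801649931004
  key 141 [  2. -83.] [ 29. -53.] 24.321565839589745
```

```bash
cat >> h.py <<'E'
from scipy.spatial.transform import Rotation as Ro
YAW=-.151;O=np.array([.5025,-.0920]);PHI=.417;TH=.13
D=Ro.from_euler('z',YAW)
def state():
    o=ctrl.get_obs();R=Ro.from_euler('xyz',o["eef_rot"]);d=D.inv().apply(o["ee_pos"]-np.r_[O,0])*1000
    print("t",round(o["time_s"],2),"tcp dock mm",d.round(1),"F dock",D.inv().apply(o["force"]).round(2),"w",round(o["grip_width"]*1000,1),"gf",o["grip_force"],
     "zA",round(d[2]+5-0,1))
    return o,R,d
def goal(x,y,z):  # tcp in dock mm
    o,R,d=state();G=Ro.from_euler('z',PHI+YAW)*Ro.from_euler('x',np.pi)*Ro.from_rotvec([-TH,0,0])
    s=R.inv().apply(D.apply(np.array([x,y,z])-d));print("shift",s.round(1),"turn",(R.inv()*G).as_rotvec().round(4))
def axes():
    o,R,d=state()
    print("1mm dock x,y,z in tool:",[R.inv().apply(D.apply(e)).round(3).tolist() for e in np.eye(3)])
E
python3 -c "
from h import *
goal(-28,-33,70)"
```

```text
t 0.1 tcp dock mm [-267.1 -477.5  204.9] F dock [ 1.61  0.59 -0.23] w 93.9 gf 0.0 zA 209.9
shift [ 411.3 -292.5  135.3] turn [-0.1311 -0.0028  0.0418]
```

Emit:
arm_command --plan '[[[411,-292,60,-0.131,-0.003,0.042,-0.36],[411,-292,60,-0.131,-0.003,0.042,-0.36],[411,-292,60,-0.131,-0.003,0.042,-0.36],[411,-292,60,-0.131,-0.003,0.042,-0.36],[411,-292,60,-0.131,-0.003,0.042,-0.36],[411,-292,60,-0.131,-0.003,0.042,-0.36],[411,-292,60,-0.131,-0.003,0.042,-0.36],[411,-292,60,-0.131,-0.003,0.042,-0.36],[411,-292,60,-0.131,-0.003,0.042,-0.36],[411,-292,60,-0.131,-0.003,0.042,-0.36],[411,-292,60,-0.131,-0.003,0.042,-0.36],[411,-292,60,-0.131,-0.003,0.042,-0.36]]]' --squeeze 30

```text
time_s: 1.3
ee_pos: [0.47, -0.1203, 0.1449]
eef_rot: [3.011, 0.001, 0.268]
force: [-0.2, -1.1, 1.0]
grip_width: 0.0642
grip_force: 0.0
```

```bash
python3 -c "
from h import *
goal(-28,-33,60)"
```

```text
t 1.3 tcp dock mm [-27.9 -32.9 144.9] F dock [-0.06 -1.09  0.96] w 64.2 gf 0.0 zA 149.9
shift [ -0.1 -11.   84.1] turn [0.0004 0.0011 0.0025]
```

Emit:
arm_command --plan '[[[0,-11,84,0,0.001,0.002,-0.36],[0,-11,84,0,0.001,0.002,-0.36],[0,-11,84,0,0.001,0.002,-0.36]]]'

```text
time_s: 1.6
ee_pos: [0.4668, -0.1221, 0.0574]
eef_rot: [3.014, 0.005, 0.262]
force: [0.3, -0.5, 0.7]
grip_width: 0.0638
grip_force: 0.0
```

Run:
```python
from h import *
goal(-28,-33,25)
p,d=cams.camera("scene");q,e=cams.camera("top")
a=cv2.resize(p[125:225,200:300],(560,560),interpolation=2);b=cv2.resize(q[135:235,265:365],(560,560),interpolation=2)
cv2.imwrite("pics/s1.png",np.clip(1.4*a,0,255));cv2.imwrite("pics/t1.png",b)
```

```text
t 1.6 tcp dock mm [-30.7 -35.1  57.4] F dock [ 0.36 -0.46  0.67] w 63.8 gf 0.0 zA 62.4
shift [ 3.5 -5.  32. ] turn [-0.0025  0.0056 -0.0031][ WARN:0@2.139] global loadsave.cpp:1063 imwrite_ Unsupported depth image for selected encoder is fallbacked to CV_8U.
```

View pics/s1.png

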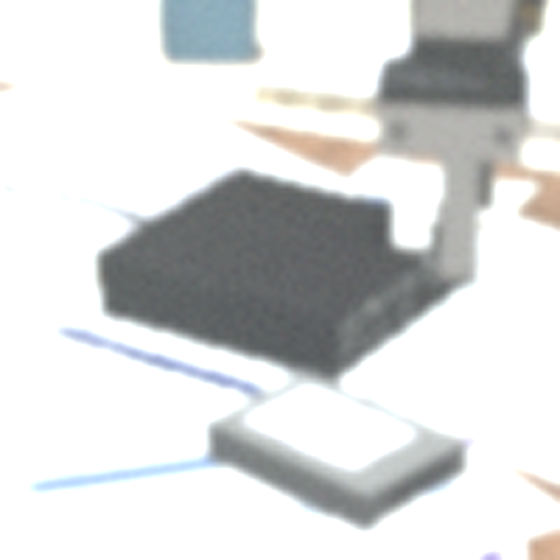

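The picture shows finger B in front of the dock with its tip at about (457,278), i.e. clear of the dock and the spare cartridge. Next is lowering to waiting height.

Emit:
arm_command --plan '[[[3.5,-4,20,-0.002,0.005,-0.003,-0.36],[3.5,-5,32,-0.002,0.005,-0.003,-0.36],[3.5,-5,32,-0.002,0.005,-0.003,-0.36],[3.5,-5,32,-0.002,0.005,-0.003,-0.36]]]'

```text
time_s: 2.1
ee_pos: [0.4734, -0.1201, 0.0294]
eef_rot: [3.008, -0.006, 0.267]
force: [0.7, -0.2, -1.2]
grip_width: 0.0641
grip_force: 0.0
```

```bash
python3 -c "
from h import *
axes();goal(0,-33,25)"
```

```text
t 2.1 tcp dock mm [-24.5 -32.2  29.4] F dock [ 0.7  -0.14 -1.22] w 64.1 gf 0.0 zA 34.4
1mm dock x,y,z in tool: [[0.914, 0.402, 0.06], [0.406, -0.906, -0.119], [0.006, 0.133, -0.991]]
t 2.1 tcp dock mm [-24.5 -32.2  29.4] F dock [ 0.7  -0.14 -1.22] w 64.1 gf 0.0 zA 34.4
shift [22.1 10.   5.9] turn [ 0.0036 -0.0064  0.0004]
```

Emit:
arm_command --plan '[[[10,4,5,0.003,-0.006,0,-0.36],[19,8,5.5,0.003,-0.006,0,-0.36],[19,8,5.5,0.003,-0.006,0,-0.36],[19,8,5.5,0.003,-0.006,0,-0.36],[19,8,5.5,0.003,-0.006,0,-0.36]]]'

```text
time_s: 2.6
ee_pos: [0.4934, -0.123, 0.0243]
eef_rot: [3.012, 0.0, 0.267]
force: [-0.4, 0.2, 0.3]
grip_width: 0.0638
grip_force: 0.0
```

```bash
python3 -c "
from h import *
goal(4,-33,25)"
```

```text
t 2.6 tcp dock mm [ -4.3 -32.   24.3] F dock [-0.42  0.19  0.27] w 63.8 gf 0.0 zA 29.3
shift [ 7.2  4.3 -0.2] turn [0.     0.0003 0.0009]
```

Now touch slowly along dock x (0.915, 0.402, 0.06 per mm).

Emit:
arm_command --plan '[[[1.8,0.8,0.1,0,0,0,-0.36],[3.7,1.6,0.2,0,0,0,-0.36],[5.5,2.4,0.3,0,0,0,-0.36],[5.5,2.4,0.3,0,0,0,-0.36]]]'

```text
time_s: 3.0
ee_pos: [0.4998, -0.124, 0.0241]
eef_rot: [3.012, 0.0, 0.267]
force: [0.3, 0.1, -1.0]
grip_width: 0.064
grip_force: 0.0
```

Emit:
arm_command --plan '[[[0.9,0.4,0.1,0,0,0,-0.36],[0.9,0.4,0.1,0,0,0,-0.36]]]'

```text
time_s: 3.2
ee_pos: [0.5007, -0.1241, 0.024]
eef_rot: [3.012, 0.0, 0.267]
force: [-0.7, 0.0, 0.5]
grip_width: 0.0637
grip_force: 0.0
```

```bash
python3 -c "
from h import *
state()"
```

```text
t 3.2 tcp dock mm [  3. -32.  24.] F dock [-0.7  -0.09  0.53] w 63.7 gf 0.0 zA 29.0
```

Noise is about 1 N, with no contact yet. I'll keep going in 1 mm steps.

Emit:
arm_command --plan '[[[0.9,0.4,0.1,0,0,0,-0.36],[1.8,0.8,0.1,0,0,0,-0.36],[1.8,0.8,0.1,0,0,0,-0.36]]]'

```text
time_s: 3.5
ee_pos: [0.5026, -0.1244, 0.024]
eef_rot: [3.012, 0.0, 0.267]
force: [-0.2, -1.1, 0.0]
grip_width: 0.0642
grip_force: 0.0
```

Emit:
arm_command --plan '[[[0.9,0.4,0.1,0,0,0,-0.36],[0.9,0.4,0.1,0,0,0,-0.36]]]'

```text
time_s: 3.7
ee_pos: [0.5033, -0.1245, 0.0239]
eef_rot: [3.012, 0.001, 0.267]
force: [-2.4, 0.8, 1.2]
grip_width: 0.0645
grip_force: 0.8
```

Emit:
arm_command --plan '[[[0.9,0.4,0.1,0,0,0,-0.36],[0.9,0.4,0.1,0,0,0,-0.36]]]'

```text
time_s: 3.9
ee_pos: [0.5039, -0.1246, 0.0237]
eef_rot: [3.012, 0.002, 0.267]
force: [-4.3, 2.0, 3.1]
grip_width: 0.0642
grip_force: 2.7
```

```bash
python3 -c "
from h import *
state()"
```

```text
t 3.9 tcp dock mm [  6.3 -32.   23.7] F dock [-4.55  1.28  3.11] w 64.2 gf 2.7227818284882233 zA 28.7
```

Emit:
arm_command --plan '[[[-6,-2.5,-1.3,0,0,0,-0.36],[-11.4,-4.9,-1.7,0,0,0,-0.36],[-11.4,-4.9,-1.7,0,0,0,-0.36],[-11.4,-4.9,-1.7,0,0,0,-0.36]]]'

```text
time_s: 4.3
ee_pos: [0.4922, -0.1229, 0.0252]
eef_rot: [3.011, -0.0, 0.267]
force: [0.4, 0.7, -0.2]
grip_width: 0.0639
grip_force: 0.0
```

```bash
python3 -c "
from h import *
axes()"
```

```text
t 4.3 tcp dock mm [ -5.5 -32.1  25.2] F dock [ 0.27  0.78 -0.25] w 63.9 gf 0.0 zA 30.2
1mm dock x,y,z in tool: [[0.914, 0.402, 0.053], [0.406, -0.906, -0.119], [0.0, 0.13, -0.992]]
```

Gap is now about 11 mm. Pressing straight down.

Emit:
arm_command --plan '[[[0,-0.3,2,0,0,0,-0.36],[0,-0.5,4,0,0,0,-0.36],[0,-0.7,5,0,0,0,-0.36],[0,-0.7,5,0,0,0,-0.36]]]'

```text
time_s: 4.7
ee_pos: [0.4924, -0.1229, 0.0199]
eef_rot: [3.011, 0.0, 0.267]
force: [0.7, 0.2, 2.0]
grip_width: 0.0638
grip_force: 1.1
```

Emit:
arm_command --plan '[[[0,-0.1,1,0,0,0,-0.36],[0,-0.1,1,0,0,0,-0.36]]]'

```text
time_s: 4.9
ee_pos: [0.4924, -0.1229, 0.019]
eef_rot: [3.011, -0.0, 0.267]
force: [1.5, 1.1, 2.5]
grip_width: 0.0639
grip_force: 1.5
```

```bash
python3 -c "
from h import *
state()"
```

```text
t 4.9 tcp dock mm [ -5.4 -32.   19. ] F dock [1.34 1.28 2.54] w 63.9 gf 1.4535703329823946 zA 24.0
```

Emit:
arm_command --plan '[[[0,-0.1,1,0,0,0,-0.36],[0,-0.1,1,0,0,0,-0.36]]]'

```text
time_s: 5.1
ee_pos: [0.4919, -0.1228, 0.0178]
eef_rot: [3.012, 0.001, 0.267]
force: [-0.5, 0.3, 3.2]
grip_width: 0.064
grip_force: 3.2
```

Emit:
arm_command --plan '[[[0,-0.1,1,0,0,0,-0.36],[0,-0.1,1,0,0,0,-0.36]]]'

```text
time_s: 5.3
ee_pos: [0.492, -0.1228, 0.0168]
eef_rot: [3.012, 0.001, 0.267]
force: [-2.5, 0.1, 3.7]
grip_width: 0.0636
grip_force: 3.5
```

```bash
python3 -c "
from h import *
state()"
```

```text
t 5.3 tcp dock mm [ -5.8 -32.1  16.8] F dock [-2.53 -0.26  3.72] w 63.6 gf 3.4744158599824004 zA 21.8
```

Run:
```python
from h import *
for _ in range(4): state(); p,d=cams.camera("scene")
q,e=cams.camera("top")
a=cv2.resize(p[140:210,230:310],(640,560),interpolation=2);cv2.imwrite("pics/s2.png",np.clip(1.4*a.astype(float),0,255).astype(np.uint8))
axes()
```

```text
t 5.3 tcp dock mm [ -5.8 -32.1  16.8] F dock [-2.53 -0.26  3.72] w 63.6 gf 3.4744158599824004 zA 21.8
t 5.35 tcp dock mm [ -5.8 -32.1  16.8] F dock [-2.08 -0.04  3.45] w 63.8 gf 3.491342583893129 zA 21.8
t 5.4 tcp dock mm [ -5.7 -32.1  16.9] F dock [-1.13 -0.08  4.32] w 63.4 gf 3.5231507830576447 zA 21.9
t 5.45 tcp dock mm [ -5.7 -32.1  16.8] F dock [-1.75  0.7   3.3 ] w 64.0 gf 3.5578580979199614 zA 21.8
t 5.55 tcp dock mm [ -5.7 -32.1  16.9] F dock [-3.36 -0.36  4.  ] w 63.8 gf 3.6295357786366367 zA 21.9
1mm dock x,y,z in tool: [[0.914, 0.402, 0.052], [0.406, -0.906, -0.119], [-0.001, 0.129, -0.992]]
```

View pics/s2.png

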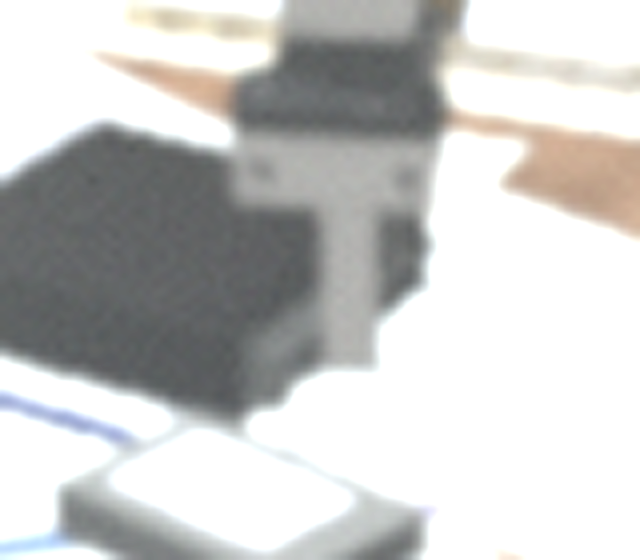

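The force along -x is steady at about 2–3 N, and the picture shows the cartridge's front standing out a little at about (290,360) against the finger. So it is caught at roughly 11 mm. Next I raise the hand to release the key.

Emit:
arm_command --plan '[[[0,0.3,-2,0,0,0,-0.36],[0,0.6,-4.5,0,0,0,-0.36],[0,0.9,-7,0,0,0,-0.36],[0,1.2,-9,0,0,0,-0.36],[0,1.2,-9,0,0,0,-0.36],[0,1.2,-9,0,0,0,-0.36]]]'

```text
time_s: 6.15
ee_pos: [0.492, -0.1228, 0.0259]
eef_rot: [3.012, 0.001, 0.267]
force: [-3.9, -0.1, -1.1]
grip_width: 0.0639
grip_force: 1.7
```

```bash
python3 -c "
from h import *
axes()"
```

```text
t 6.15 tcp dock mm [ -5.7 -32.1  25.9] F dock [-3.79 -0.73 -1.09] w 63.9 gf 1.661571787262801 zA 30.9
1mm dock x,y,z in tool: [[0.914, 0.402, 0.052], [0.406, -0.906, -0.119], [-0.001, 0.129, -0.992]]
```

Key released, cartridge force still about −3.8 N. Retreating 1 mm per row.

Emit:
arm_command --plan '[[[-0.9,-0.4,-0.05,0,0,0,-0.36],[-1.8,-0.8,-0.1,0,0,0,-0.36],[-2.7,-1.2,-0.15,0,0,0,-0.36],[-3.7,-1.6,-0.2,0,0,0,-0.36],[-4.6,-2.0,-0.25,0,0,0,-0.36],[-5.5,-2.4,-0.3,0,0,0,-0.36],[-6.4,-2.8,-0.35,0,0,0,-0.36],[-7.3,-3.2,-0.4,0,0,0,-0.36],[-8.2,-3.6,-0.45,0,0,0,-0.36],[-9.1,-4.0,-0.5,0,0,0,-0.36],[-10.1,-4.4,-0.55,0,0,0,-0.36],[-11,-4.8,-0.6,0,0,0,-0.36]]]'

```text
time_s: 7.35
ee_pos: [0.4802, -0.1211, 0.026]
eef_rot: [3.012, 0.0, 0.267]
force: [-2.5, 0.4, -1.4]
grip_width: 0.0639
grip_force: 1.3
```

```bash
python3 -c "
from h import *
axes();cams.camera('top');state();cams.camera('top');state()"
```

```text
t 7.35 tcp dock mm [-17.6 -32.1  26. ] F dock [-2.53  0.04 -1.42] w 63.9 gf 1.2688616453669965 zA 31.0
1mm dock x,y,z in tool: [[0.914, 0.402, 0.052], [0.406, -0.906, -0.119], [-0.0, 0.13, -0.992]]
t 7.4 tcp dock mm [-17.7 -32.1  26. ] F dock [-2.53  0.28 -0.94] w 63.9 gf 1.2969122946378775 zA 31.0
t 7.45 tcp dock mm [-17.7 -32.1  26. ] F dock [-2.87 -0.51 -0.39] w 63.6 gf 1.301885689899791 zA 31.0
```

Emit:
arm_command --plan '[[[-0.8,-0.3,-0.05,0,0,0,-0.36],[-1.6,-0.7,-0.1,0,0,0,-0.36],[-2.4,-1.1,-0.15,0,0,0,-0.36],[-3.2,-1.4,-0.2,0,0,0,-0.36],[-4.0,-1.8,-0.25,0,0,0,-0.36],[-4.8,-2.1,-0.3,0,0,0,-0.36],[-5.6,-2.5,-0.35,0,0,0,-0.36],[-6.4,-2.8,-0.4,0,0,0,-0.36],[-7.2,-3.2,-0.4,0,0,0,-0.36],[-8.0,-3.5,-0.45,0,0,0,-0.36],[-8.6,-3.8,-0.5,0,0,0,-0.36],[-9.1,-4.0,-0.55,0,0,0,-0.36]]]'

```text
time_s: 8.65
ee_pos: [0.4704, -0.1196, 0.0261]
eef_rot: [3.012, 0.0, 0.267]
force: [-1.7, 0.8, -0.8]
grip_width: 0.0641
grip_force: 0.9
```

Emit:
arm_command --plan '[[[-0.4,-0.2,0,0,0,0,-0.36],[-0.8,-0.35,0,0,0,0,-0.36],[-1.2,-0.5,-0.1,0,0,0,-0.36],[-1.6,-0.7,-0.1,0,0,0,-0.36],[-2.0,-0.9,-0.1,0,0,0,-0.36],[-2.0,-0.9,-0.1,0,0,0,-0.36]]]'

```text
time_s: 9.25
ee_pos: [0.4686, -0.1194, 0.0262]
eef_rot: [3.011, -0.0, 0.267]
force: [1.1, 0.8, 0.2]
grip_width: 0.064
grip_force: 0.0
```

```bash
python3 -c "
from h import *
for _ in range(3): state();cams.camera('top')
state()"
```

```text
t 9.25 tcp dock mm [-29.4 -32.1  26.2] F dock [0.96 0.96 0.24] w 64.0 gf 0.011234828136821307 zA 31.2
t 9.3 tcp dock mm [-29.5 -32.2  26.1] F dock [0.46 0.24 0.43] w 63.4 gf 0.008570531613258936 zA 31.1
t 9.35 tcp dock mm [-29.5 -32.1  26.1] F dock [-0.13 -0.23  0.59] w 63.7 gf 0.003253336353168379 zA 31.1
t 9.4 tcp dock mm [-29.5 -32.1  26.1] F dock [ 0.15 -0.01 -0.43] w 63.6 gf 0.0004825428821320088 zA 31.1
```

The push has ended at about 35 mm. Retreating the hand forward, then up and away.

Emit:
arm_command --plan '[[[-1,-0.4,0,0,0,0,-0.36],[-2,-0.9,-0.1,0,0,0,-0.36],[-4,-1.8,-0.2,0,0,0,-0.36],[-9,-4,-0.5,0,0,0,-0.36],[-18,-8,-1,0,0,0,-0.36],[-27,-12,-1.5,0,0,0,-0.36],[-27,-12,-1.5,0,0,0,-0.36]]]'

```text
time_s: 10.1
ee_pos: [0.4377, -0.1145, 0.0259]
eef_rot: [3.012, 0.001, 0.267]
force: [0.2, -0.4, -0.5]
grip_width: 0.064
grip_force: 0.0
```

Emit:
arm_command --plan '[[[0,3,-20,0,0,0,-0.36],[0,8,-60,0,0,0,-0.36],[0,13,-100,0,0,0,-0.36],[-40,60,-140,0,0,0,-0.36],[-70,100,-140,0,0,0,-0.36],[-100,140,-140,0,0,0,-0.36],[-100,140,-140,0,0,0,-0.36],[-100,140,-140,0,0,0,-0.36]]]'

```text
time_s: 10.9
ee_pos: [0.3736, -0.2594, 0.1835]
eef_rot: [3.01, -0.0, 0.263]
force: [0.2, 0.4, -0.4]
grip_width: 0.0638
grip_force: 0.0
```

Run:
```python
from h import *
state()
for k in range(2):
    q,e=cams.camera("top");p,d=cams.camera("scene")
for n,dd in(("top",e),("scene",d)):
    P=cloud(n,dd);L=(D.inv().apply((P-np.r_[O,0]).reshape(-1,3))*1000).reshape(P.shape)
    m=(L[...,2]>24)&(L[...,2]<37)&(abs(L[...,1])<30)&(L[...,0]>-90)&(L[...,0]<-4)
    print(n,m.sum(),np.percentile(L[m][:,0],[1,5,50,95]).round(1) if m.any() else "")
a=cv2.resize(q[135:235,225:365],(784,560),interpolation=2);cv2.imwrite("pics/t3.png",np.clip(1.3*a.astype(float),0,255).astype(np.uint8))
a=cv2.resize(p[130:230,200:300],(560,560),interpolation=2);cv2.imwrite("pics/s3.png",np.clip(1.3*a.astype(float),0,255).astype(np.uint8))
```

```text
t 10.9 tcp dock mm [-102.2 -184.9  183.5] F dock [ 0.09  0.44 -0.44] w 63.8 gf 0.0 zA 188.5
top 302 [-33.1 -32.  -18.9  -5.6]
scene 128 [-37.6 -36.9 -23.5  -6.9]
```

View pics/t3.png

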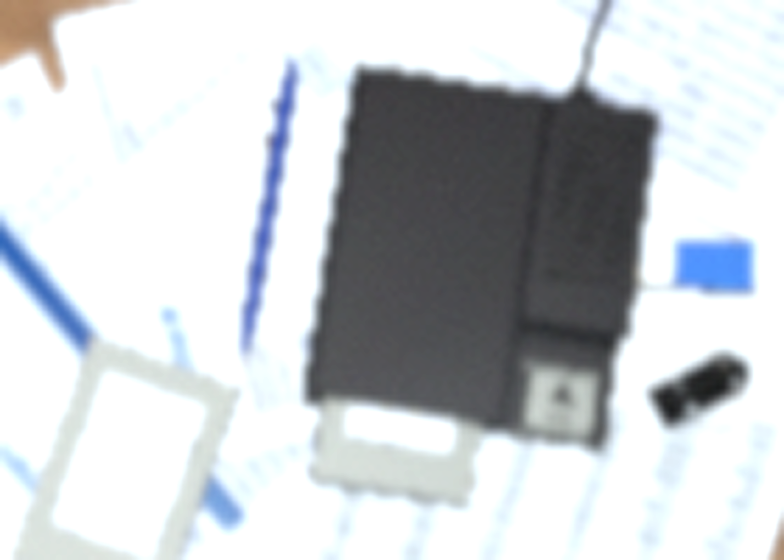

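View pics/s3.png

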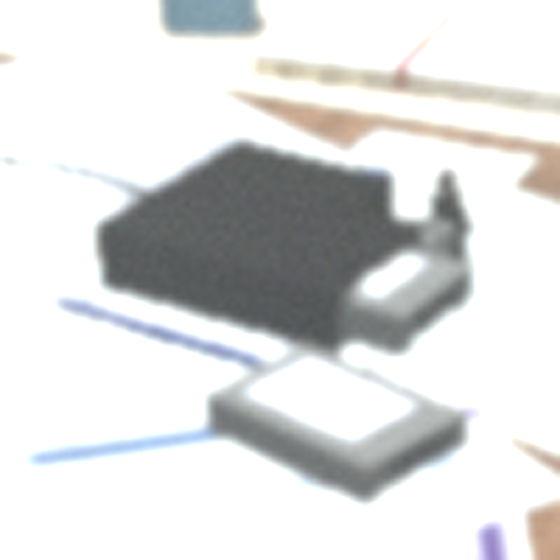

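In both views the cartridge sits straight in the slot, about 35 mm out (front edge at (390,495) in the top crop). The key is up, the bystanders look unmoved and the hand is clear.

```bash
python3 -c "
from station import ctrl
print(ctrl.hand_in())"
```

```text
the job is handed in; nothing more can be done
None
```

The cartridge was caught about 11 mm out and let out slowly to about 35 mm, where it rests in the slot with the key up and the hand clear; the job was handed in at about 11 s.

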